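# Couple the charged grinding cup to the press-to-run sample mill

### The job

Two closed grinding cups are waiting on the mat; through their clear lids you see that one holds the rust-red ore stone and the other the white chalk. Set the cup with the red ore upright into the mill's collar, turned so that its socket meshes with the four-lobed drive, slide it home and press it fully down against the spring ring until its shoulder meets the collar - the mill runs only while the cup is pressed - and finish like that, still holding it pressed down. Leave the chalk cup and the other things on the bench where they stand.

Things in the scene. Friction and masses are not known exactly. Their poses are not given: they have to be found in the camera images.
- cup_a_center (a point): steel grinding cup, 88 mm tall, upright on the 3 mm mat; point on its axis half-way up; z up, x and y along its socket's slots. From below: skirt 50 mm across to 25.5 mm up; shoulder flange 66 mm across to 30 mm, with four yellow marks in line with the slots; round body and clear lid (stays on) 54 mm across to 88 mm: grip here. The stone lies on the chamber floor 50 mm up, seen through the lid. 0.2 to 0.35 kg
- cup_b_center (a point): the second grinding cup, identical, same point and axes. The socket in each cup's underside is a cross of two slots 12 mm wide and 16 mm deep, opening downwards, its edges 1.5 mm inside the rim, the same every quarter turn
- ore_center (a point): rust-red ore stone, about 30 mm across and 17 mm tall, shut in one of the two cups, within 8 mm of that cup's axis; point at its middle. It may be in either cup
- chalk_center (a point): white chalk stone of like size, shut in the other cup; point at its middle
- drive_top (a point): top centre of the mill's brass drive, 114 mm above the bench; z up, x and y along its four lobes: a cross of two ribs 30 mm long, 8 mm wide, 13 mm high, flat-topped, the same every quarter turn, at any angle at the start. It is stiff (0.12 N m) and hardly turns when a cup is turned on top of it; the socket meshes and drops on within about 7 degrees of alignment
- collar_top (a point): centre of the mouth of the round aluminium collar that takes the cup's skirt, 126 mm above the bench, on the drive's axis: inner radius 26.5 mm, flared to 30 mm at the mouth, 26 mm deep. Cup's middle above this point: 30.5 mm with the socket resting on the lobes unmeshed, 24 mm where its rim meets the run ring, 18.5 mm home, shoulder on the collar
- mill: the white and grey bench mill, 206 x 166 mm, 100 mm high without the collar, fixed to the bench. Origin on the bench under the drive's axis, x to its rear, z up; the body reaches from 113 mm before (-x, knob included to 128 mm) to 93 mm behind the axis
- run_ring (a joint): travel in m of the grey spring-loaded run ring in the collar, around the drive: 0 is up, grows as the cup's rim presses it down, 0.0055 with the cup home (stop at 0.006). Starts to move at 6 N and takes 1.5 N more per mm (about 14 N home); the cup's own weight does not move it, and it lifts the cup again when let go
- wash_bottle_point (a point): white wash bottle with a blue cap and a bent spout, 60 mm across, 182 mm tall, standing behind the mill and mat; point on its axis 65 mm up. Not to be moved
- beaker_point (a point): empty beaker, 68 mm across, 85 mm tall, standing to the right of the mat (-y side); point on its axis 42 mm up. Not to be moved
- brush_point (a point): cleaning brush, 190 mm long, lying to the left of the mill (+y side); point at its middle. Not to be moved
Mind the look-alikes: they are no part of the job. What is shaped like the part that bears cup_a_center but orange, pink or turquoise is not meant.

How it is judged (in metres and radians):
On the way, in this order (a step that is already met when the one before it is completed fails the run):
1. the cup with the red ore is lifted off the mat in the gripper (((distance between ore_center and cup_a_center below 0.035 m and height (world z) of cup_a_center above 0.077 m and contact force between the fingers and cup_a above 1 N) or (distance between ore_center and cup_b_center below 0.035 m and height (world z) of cup_b_center above 0.077 m and contact force between the fingers and cup_b above 1 N))), for 0.2 s.
2. that cup stands upright in the collar with its socket meshed on the drive (((distance between ore_center and cup_a_center below 0.035 m and horizontal distance between cup_a_center and drive_top below 0.003 m and z of cup_a_center in the frame of drive_top below 0.039 m and angle between cup_a_center's own z axis and vertical below 0.08 rad) or (distance between ore_center and cup_b_center below 0.035 m and horizontal distance between cup_b_center and drive_top below 0.003 m and z of cup_b_center in the frame of drive_top below 0.039 m and angle between cup_b_center's own z axis and vertical below 0.08 rad))), for 0.1 s.
At the end, for the whole second after the job is handed in: Red-ore cup upright (4.5 deg), within 3 mm of the drive axis, its middle under 34 mm above the drive top, run ring down over 4 mm and loaded over 5 N, still, gripper on it; chalk cup upright, it and bottle, beaker, brush within 30 mm of where they were (((distance between ore_center and cup_a_center below 0.035 m and horizontal distance between cup_a_center and drive_top below 0.003 m and z of cup_a_center in the frame of drive_top below 0.034 m and angle between cup_a_center's own z axis and vertical below 0.08 rad and value of joint run_ring above 0.004 m and contact force between cup_a and run_ring above 5 N and contact force between the fingers and cup_a above 2 N and linear speed of cup_a below 0.02 m/s and distance between chalk_center and cup_b_center below 0.035 m and distance of cup_b_center from where it was at the start of the episode below 0.03 m and angle between cup_b_center's own z axis and vertical below 0.15 rad) or (distance between ore_center and cup_b_center below 0.035 m and horizontal distance between cup_b_center and drive_top below 0.003 m and z of cup_b_center in the frame of drive_top below 0.034 m and angle between cup_b_center's own z axis and vertical below 0.08 rad and value of joint run_ring above 0.004 m and contact force between cup_b and run_ring above 5 N and contact force between the fingers and cup_b above 2 N and linear speed of cup_b below 0.02 m/s and distance between chalk_center and cup_a_center below 0.035 m and distance of cup_a_center from where it was at the start of the episode below 0.03 m and angle between cup_a_center's own z axis and vertical below 0.15 rad)) and distance of each of wash_bottle_point, beaker_point, brush_point from where it was at the start of the episode below 0.03 m); the arm keeps its last pose, push and grip.
It fails at once if the chalk cup is moved by more than 30 mm ((distance between chalk_center and cup_a_center below 0.035 m and distance of cup_a_center from where it was at the start of the episode above 0.03 m) or (distance between chalk_center and cup_b_center below 0.035 m and distance of cup_b_center from where it was at the start of the episode above 0.03 m)).
It fails at once if wash bottle, beaker or brush is moved by more than 30 mm (distance of any of wash_bottle_point, beaker_point, brush_point from where it was at the start of the episode above 0.03 m).
It fails at once if the red-ore cup is tipped over ((distance between ore_center and cup_a_center below 0.035 m and angle between cup_a_center's own z axis and vertical above 0.9 rad) or (distance between ore_center and cup_b_center below 0.035 m and angle between cup_b_center's own z axis and vertical above 0.9 rad)).
It also fails if it takes over 38 s, if anything falls off the work surface, if the arm or the gripper's body presses on something with over 40 N, if the wrist force passes 120 N, or if a joint passes its speed limit or range.

### The arm

A 6-joint arm with a two-finger parallel gripper is mounted at the origin on the work surface. World frame = base frame: x ahead of the robot, y to its left, z up, the work surface at z = 0. Lengths are in mm, angles in rad, forces in N, time in s.
With the tool pointing down it reaches from about 250 to 725 mm from the base axis. Payload 9.7 kg.
Tool frame: the origin (TCP) lies at the very end of the fingers, on their centre line; the grasp point (between the pads) lies 19 mm behind it; z points along the fingers, x is the direction in which the jaws open and shut, and the axes are right-handed (so a half turn about z gives the same grasp; the last joint's range is limited). The gripper opens to 85 mm and grips with 20 to 120 N. Pads are 22 mm wide; open, the fingers measure 114 mm over their backs; the gripper's body (76 mm by 85 mm) begins 54 mm behind the grasp point. The pads swing forward as they close: fully open they stand 13 mm farther back than shut.
Start: joints at [1.309, 0.087, 0.176, 1.66, 0, 1.571], TCP at [142.348, 531.257, 231.284] pointing down, gripper open.
Joint ranges: [-3.13, 3.13], [-0.85, 1.81], [-1.15, 1.24], [-2.2, 2.28], [-1.44, 1.52], [-3.14, 3.14]. Speed limits (rad/s): [2.22, 2.22, 2.57, 3.14, 3.14, 3.14].

### API

Orientations are given as [roll, pitch, yaw] about the fixed x, y, z axes, in that order (R = Rz(yaw) Ry(pitch) Rx(roll)).
In Python, from station import readout, eyes, bot gives the robot as it stands.
- The arm moves only by the tool play_rows, never from a script. Its argument "increments" is a list of rows, each an object of numbers: "tx", "ty", "tz": the shift along the world's x, y, z in units of 60 mm (1.0 is 60 mm); "wx", "wy", "wz": the turn, a rotation vector about the world's x, y, z in units of 10 degrees (1.0 is 10 degrees). In form: [{"tx": .., "ty": .., "tz": .., "wx": .., "wy": .., "wz": ..}, ...]. A call has exactly 8 rows; each row is the pose to reach, as a shift and turn from the pose commanded when the call began; what a row does not reach only later rows make up. A row lasts 1/8 s, in which the tool goes at most 62.5 mm and 10.7 degrees, less where a joint would pass 70% of its speed; a pose out of reach is approached as far as the arm can. A call with a gripper value outside its range is refused whole. "jaw" is the finger opening in mm, from 0 to 85.4, set as the call begins (left out, the last holds). The fingers move at their own pace and stop on an object; "squeeze" is the grip in N (left out, the last holds). Time passes only in rows, so rows that repeat a pose let the fingers close, or fill a call up. It gives the time, the measured TCP pose, the force and the opening at its end, in the units of the state.
- readout.observe(): the state, without advancing time (a new reading comes with each control period).
- eyes.grab_frame(name): name is "side" or "top" or "wrist"; returns a dict with "image" (480x640x3 uint8, red, green, blue), "fovy" (degrees; the focal length in pixels is half the picture's height over the tangent of half this angle, whatever the lens; pixels are square), "cx", "cy" (the principal point, pixels), "origin" and "orientation" of the camera in the world. Camera axes: x right, y down, z forward; pixel columns grow to the right and rows downward; lengths in mm; the calibration is good to about 2 mm. The wrist camera is an equidistant fisheye: a pixel r from the principal point sees the ray r / f radians off the axis. A picture is of the moment at which its call begins. There is no depth.
- bot.hand_in(): hands the job in, once; it reports no verdict.
The state is a dict: "clock": time; "qpos": joint angles; "joint_vel": joint speeds; "tau": joint torques, N m; "position": TCP position; "orientation": TCP orientation; "ft_force": force on the tool from outside, world axes, zero at the start; "wrist_torque": the same for the moment, N m; "finger_gap": finger opening in mm.
Only numpy, scipy, OpenCV 4.12 (cv2) and the standard library are available. Lean on these libraries where they do the work, as an engineer would, in place of code of your own. Each camera call takes 0.05 s, during which the arm holds its last target.

## Working session

There is one attempt and no reset: what is moved stays moved. The work goes in short steps, Python scripts to look and compute and a tool call to move; the robot and the scene stay as the last step left them, time stands still between calls to the robot, and variables do not carry over. Pictures are saved under pics/ and viewed, and the job is handed in when it is done.

Besides the shell and the picture viewer there is one more tool, called after "Request:" by a JSON object that holds its "api" and its "payload". play_rows: Moves the arm, as the interface text tells. Its arguments: {"type":"object","properties":{"increments":{"type":"array","items":{"type":"object","properties":{"tx":{"type":"number"},"ty":{"type":"number"},"tz":{"type":"number"},"wx":{"type":"number"},"wy":{"type":"number"},"wz":{"type":"number"}}}},"jaw":{"type":"number"},"squeeze":{"type":"number"}},"required":["increments"]}

```bash
mkdir -p pics; ls; python3 - <<'E'
from station import readout, eyes, bot
import cv2
print(readout.observe())
for n in ["side","top","wrist"]:
    f=eyes.grab_frame(n); cv2.imwrite(f"pics/{n}0.png",f["image"][:,:,::-1]); print(n,{k:v for k,v in f.items() if k!="image"})
E
```

```text
pics
{'clock': 0.0, 'qpos': array([1.30898824e+00, 8.74732238e-02, 1.75156540e-01, 1.65982845e+00,
       1.18066218e-05, 1.57079624e+00]), 'joint_vel': array([-0.00079642, -0.00114888, -0.00018039, -0.00102218,  0.00097156,
        0.00035281]), 'tau': array([-1.00628830e-05, -5.20389104e+01,  4.64800751e+01,  1.63810397e-02,
       -2.39197522e-05, -1.34455732e-06]), 'position': array([142.29159321, 531.03398735, 230.58735367]), 'orientation': array([-3.14158085e+00,  1.34880543e-03,  1.30898833e+00]), 'ft_force': array([-0.01420268, -0.14944491,  0.70959509]), 'wrist_torque': array([0.02622367, 0.01096479, 0.04576202]), 'finger_gap': 85.57419011750163}
side {'fovy': 43.911926322931734, 'cx': 325.6358636282261, 'cy': 235.9773241109768, 'origin': array([  255.90197387, -1323.26463783,   874.23238854]), 'orientation': array([-2.09604395, -0.01702433, -0.18855198])}
top {'fovy': 42.64879343938976, 'cx': 320.1792762721371, 'cy': 244.0086071218301, 'origin': array([ 433.71502427,  -23.41070758, 1860.60335909]), 'orientation': array([-3.08351414, -0.01548392, -1.59330212])}
wrist {'fovy': 65.70646984690485, 'cx': 315.13402014087717, 'cy': 243.52581217279217, 'origin': array([ 71.34567102, 551.11176224, 373.69989218]), 'orientation': array([2.85130528e+00, 9.11207558e-04, 1.30816250e+00])}
```

View pics/side0.png

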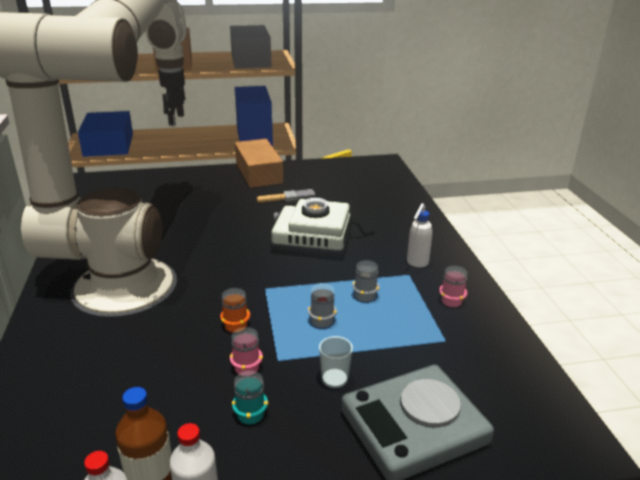

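View pics/top0.png

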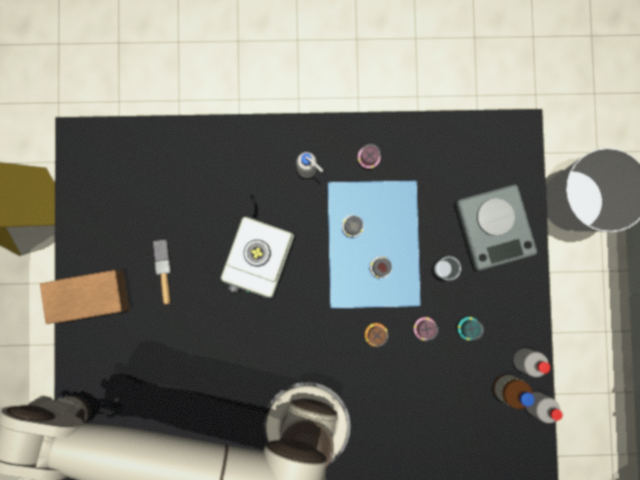

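View pics/wrist0.png

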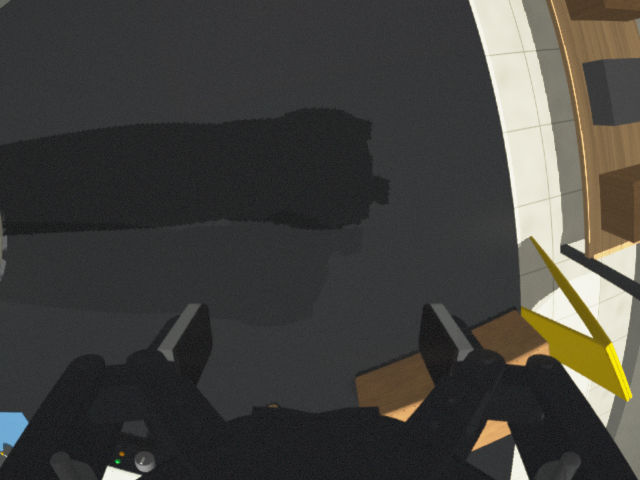

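The top picture shows two bare steel cups on the blue mat, at (352,226) and (381,267). The coloured look-alikes stand off the mat: orange (376,335), pinks (426,328) and (369,156), turquoise (470,328). The mill collar is at (257,253). Next I'll enlarge the cups and the drive.

```bash
cat > h.py <<'E'
import numpy as np, cv2
from scipy.spatial.transform import Rotation as R
from station import readout, eyes, bot
def rot(f): return R.from_euler('xyz',f['orientation']).as_matrix()
def foc(f): return 240/np.tan(np.radians(f['fovy'])/2)
def ray(f,u,v,fish=False):
    d=np.array([u-f['cx'],v-f['cy']]);F=foc(f)
    if fish:
        r=np.linalg.norm(d);t=r/F; c=np.r_[np.sin(t)*d/max(r,1e-9),np.cos(t)]
    else: c=np.r_[d/F,1]
    return rot(f)@c
def atz(f,u,v,z,fish=False):
    d=ray(f,u,v,fish);o=np.array(f['origin']); return o+d*(z-o[2])/d[2]
def proj(f,p,fish=False):
    c=rot(f).T@(np.asarray(p,float)-f['origin']);F=foc(f)
    if fish:
        r=np.linalg.norm(c[:2]);t=np.arctan2(r,c[2]); return np.array([f['cx'],f['cy']])+F*t*c[:2]/max(r,1e-9)
    return np.array([f['cx'],f['cy']])+F*c[:2]/c[2]
def save(n,img): cv2.imwrite(f"pics/{n}.png",img[:,:,::-1])
E
python3 - <<'E'
from h import *
f=eyes.grab_frame("top");im=f["image"]
c1=cv2.resize(im[205:285,330:405],None,fx=6,fy=6,interpolation=3)
c2=cv2.resize(im[213:293,220:295],None,fx=6,fy=6,interpolation=3)
save("crop1",np.hstack([c1[:480],c2[:480]])[:, :800] if 0 else cv2.resize(np.hstack([c1,c2]),(800,427)))
for n,u,v,z in [("cupA",352,226,91),("cupB",381,267,91),("mill",257,253,114),("bottle",307,160,150),("beaker",447,268,42),("brush",162,270,10)]:
    print(n,atz(f,u,v,z).round(1))
f=eyes.grab_frame("side");im=f["image"]
save("crop2",cv2.resize(im[180:340,220:420],None,fx=4,fy=4,interpolation=3)[:600])
E
```

```text
cupA [ 586.1 -146.3   91. ]
cupB [ 465.8 -226.9   91. ]
mill [513.  127.2 114. ]
bottle [769.7 -20.4 150. ]
beaker [ 459.4 -428.5   42. ]
brush [472.9 421.2  10. ]
```

View pics/crop1.png

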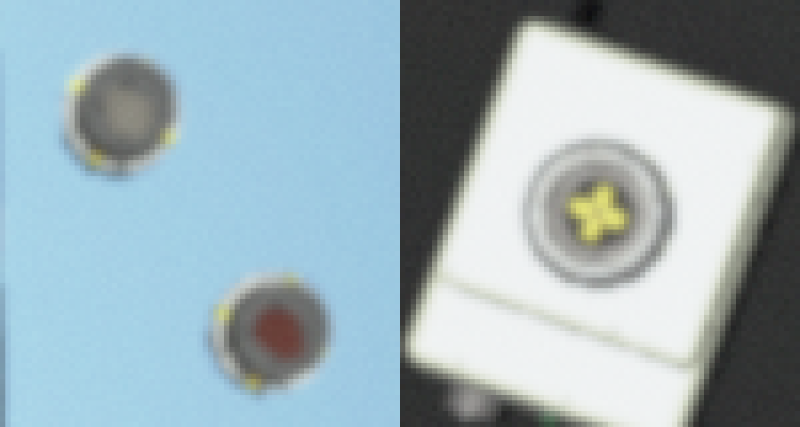

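View pics/crop2.png

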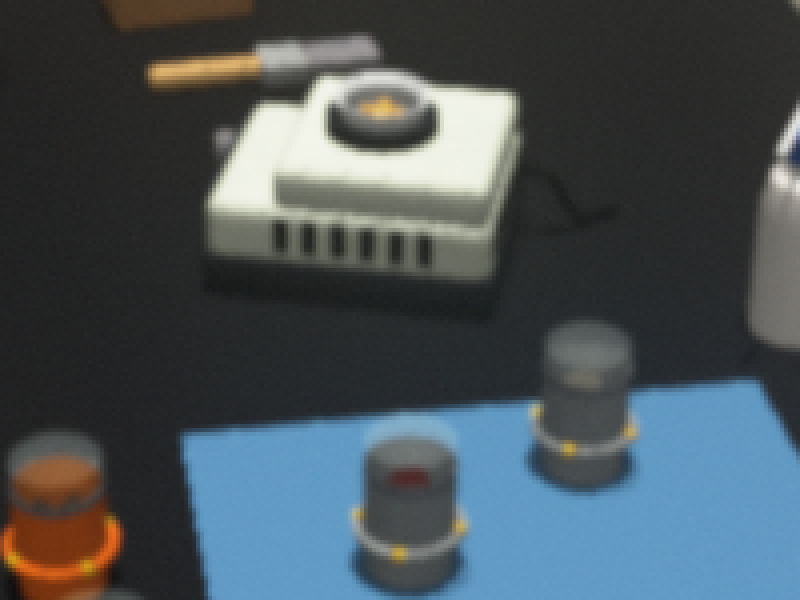

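The red ore is in the cup at top pixel (381,267), about (466,-227) mm. It is bare steel, stands on the mat, and has red under its clear lid in both views. The cup at (352,226) holds the white chalk. First I move to look at the drive with the wrist camera.

Request:
{"api": "play_rows", "payload": {"increments": [{"tx":0.7,"ty":-0.76},{"tx":1.4,"ty":-1.52},{"tx":2.1,"ty":-2.28},{"tx":2.8,"ty":-3.04},{"tx":3.5,"ty":-3.8},{"tx":4.2,"ty":-4.56},{"tx":4.9,"ty":-5.32},{"tx":5.6,"ty":-6.08}], "jaw": 85}}

```text
$.increments[0]: bad value
```

```bash
python3 - <<'E'
from h import *
f=eyes.grab_frame("wrist");im=f["image"];save("w1",im)
print({k:v for k,v in f.items() if k!="image"}); s=readout.observe();print(s['clock'],s['qpos'].round(3),s['position'],s['orientation'])
print(proj(f,[513,127,114],True))
E
```

```text
{'fovy': 65.70646984690485, 'cx': 315.13402014087717, 'cy': 243.52581217279217, 'origin': array([ 71.35077021, 551.13092655, 374.0001478 ]), 'orientation': array([2.85130553e+00, 3.43997670e-04, 1.30816303e+00])}
0.3 [ 1.309  0.087  0.176  1.66  -0.     1.571] [142.35253092 531.16175709 231.01262033] [3.14153747e+00 5.50864961e-04 1.30894982e+00]
[124.64068172 527.6297944 ]
```

View pics/w1.png

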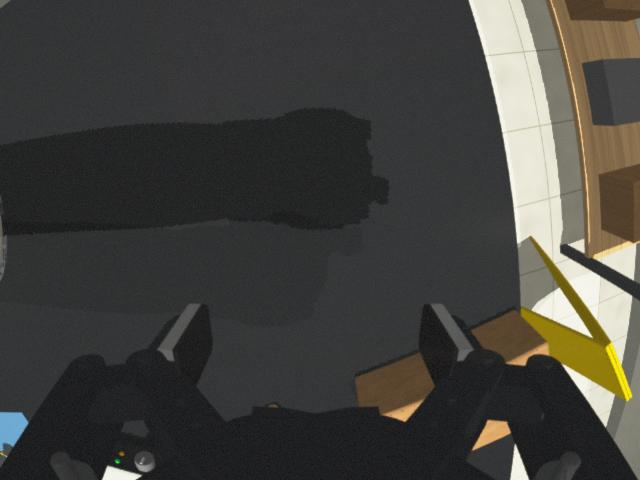

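The move call was refused, and the arm did not move. I'll give all six keys in every row.

Request:
{"api": "play_rows", "payload": {"increments": [{"tx":0.7,"ty":-0.76,"tz":0,"wx":0,"wy":0,"wz":0},{"tx":1.4,"ty":-1.52,"tz":0,"wx":0,"wy":0,"wz":0},{"tx":2.1,"ty":-2.28,"tz":0,"wx":0,"wy":0,"wz":0},{"tx":2.8,"ty":-3.04,"tz":0,"wx":0,"wy":0,"wz":0},{"tx":3.5,"ty":-3.8,"tz":0,"wx":0,"wy":0,"wz":0},{"tx":4.2,"ty":-4.56,"tz":0,"wx":0,"wy":0,"wz":0},{"tx":4.9,"ty":-5.32,"tz":0,"wx":0,"wy":0,"wz":0},{"tx":5.6,"ty":-6.08,"tz":0,"wx":0,"wy":0,"wz":0}], "jaw": 85}}

```text
clock: 1.3
position: [479.5, 164.7, 231.5]
orientation: [3.141, -0.0, 1.309]
ft_force: [0.9, 1.5, -0.1]
finger_gap: 85.2
```

```bash
python3 - <<'E'
from h import *
f=eyes.grab_frame("wrist");im=f["image"];save("w1",im)
print({k:v for k,v in f.items() if k!="image"}); s=readout.observe();print(s['clock'],s['qpos'].round(3),s['position'],s['orientation'])
print(proj(f,[513,127,114],True))
E
```

```text
{'fovy': 65.70646984690485, 'cx': 315.13402014087717, 'cy': 243.52581217279217, 'origin': array([408.40253144, 184.52226652, 374.47483633]), 'orientation': array([ 2.85081620e+00, -7.39311949e-04,  1.30805456e+00])}
1.35 [ 0.321 -0.013  0.072  1.655 -0.003  0.587] [483.09953651 160.03489423 230.59900966] [3.13954494e+00 1.69455693e-03 1.30518826e+00]
[277.90825625 290.96015261]
```

View pics/w1.png

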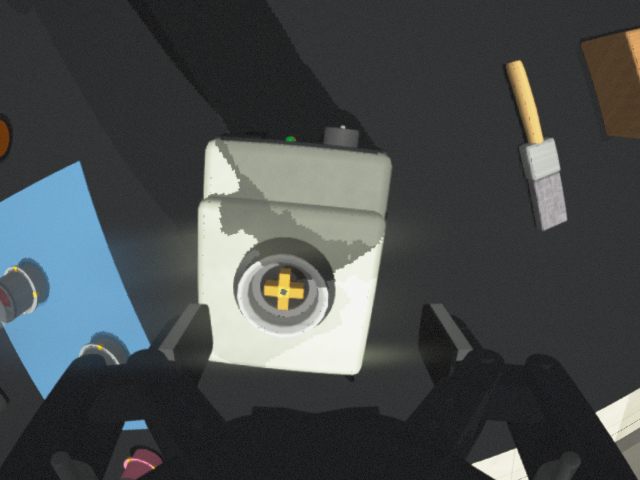

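```bash
python3 - <<'E'
from h import *
f=eyes.grab_frame("wrist");im=f["image"]
import pickle;pickle.dump(f,open("w2.pkl","wb"))
print({k:v for k,v in f.items() if k!="image"})
print(proj(f,[513,127,114],True))
save("w2c",cv2.resize(im[220:350,210:360],None,fx=5,fy=4.6,interpolation=3) if 0 else cv2.resize(im[225:345,210:360],None,fx=5,fy=5,interpolation=3))
E
```

```text
{'fovy': 65.70646984690485, 'cx': 315.13402014087717, 'cy': 243.52581217279217, 'origin': array([411.95995821, 180.48834034, 373.49682542]), 'orientation': array([2.84928349e+00, 1.42411843e-03, 1.30434227e+00])}
[282.74801437 285.65987096]
```

View pics/w2c.png

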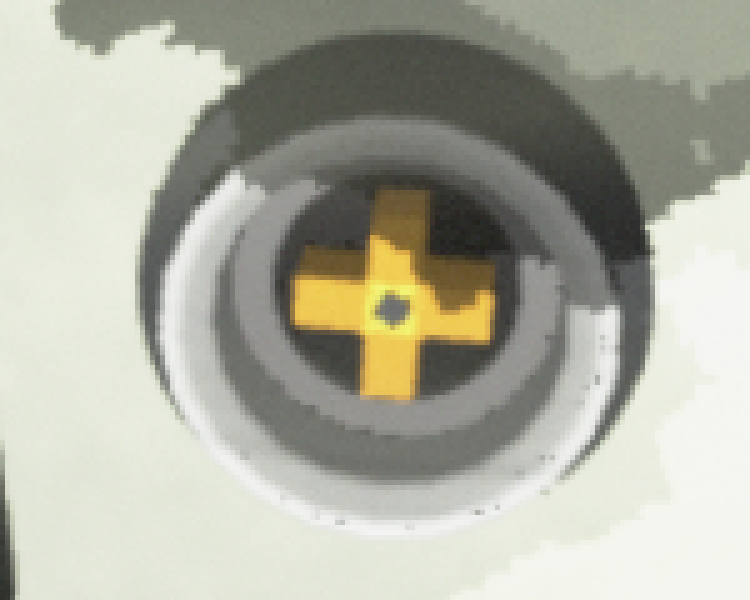

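The crop shows the drive's cross centred at about (392,309). Its left arm tip is at (292,302), the right at (494,317) and the bottom at (388,400). The side faces show above each arm.

```bash
python3 - <<'E'
from h import *
import pickle;f=pickle.load(open("w2.pkl","rb"))
q=lambda x,y:(210+(x+.5)/5-.5,225+(y+.5)/5-.5)
P={n:atz(f,*q(*p),114,True) for n,p in dict(c=(392.5,309.5),l=(292,302),r=(494,317),b=(388,400)).items()}
for n in P: print(n,P[n].round(1))
d=P['r']-P['l'];print(np.linalg.norm(d),np.degrees(np.arctan2(d[1],d[0])))
d=P['b']-P['c'];print(np.linalg.norm(d),np.degrees(np.arctan2(d[1],d[0])))
# collar rim ellipse check: top outer rim at 126
for p in [(160,310),(620,310),(395,535),(395,115)]: print(atz(f,*q(*p),126,True).round(1))
# predicted cross overlay
im=f['image'].copy();c=P['c'][:2]
s=readout.observe();print(s['clock'],s['position'],s['orientation'])
f=eyes.grab_frame("wrist");print(f['origin'],proj(f,P['c'],True))
E
```

```text
c [514.7 130.7 114. ]
l [509.6 116.2 114. ]
r [519.9 145.3 114. ]
b [529.3 125.6 114. ]
30.889040209069 70.48746889237137
15.413453986137121 -19.43989179235373
[501.4  99.8 126. ]
[518.7 164.9 126. ]
[546.3 122.4 126. ]
[481.7 141.9 126. ]
1.4 [481.09781966 162.37458029 230.5473658 ] [3.14132707e+00 1.16595241e-03 1.30335320e+00]
[410.2158096  182.82768928 373.57323736] [285.92311896 289.92522789]
```

```bash
python3 - <<'E'
from h import *
f=eyes.grab_frame("wrist");im=f["image"]
import pickle;pickle.dump(f,open("w3.pkl","wb"))
s=readout.observe();print(s['position'],f['origin'])
K=5;x0,y0=210,225
c=cv2.resize(im[225:345,210:360],None,fx=K,fy=K,interpolation=3)
def T(p): 
    u=proj(f,p,True); return ((u-[x0,y0]+.5)*K-.5)
for (cx,cy),col in [((514.7,130.7),(255,0,0))]:
    a=np.radians(70.5)
    for th in (a,a+np.pi/2):
        e=np.array([np.cos(th),np.sin(th)])*15;n=np.array([-e[1],e[0]])/15*4
        pts=np.array([T(np.r_[cx+v[0],cy+v[1],114]) for v in (e+n,e-n,-e-n,-e+n)]).round().astype(np.int32)
        cv2.polylines(c,[pts],True,col,1)
    for r in (30,26.5):
        t=np.linspace(0,2*np.pi,60); z=126 
        pts=np.array([T([cx+r*np.cos(k),cy+r*np.sin(k),z]) for k in t]).round().astype(np.int32)
        cv2.polylines(c,[pts],True,(0,0,255),1)
save("w3c",c)
E
```

```text
[478.76788638 165.43324693 230.95243357] [408.87135846 184.43018254 373.81804526]
```

View pics/w3c.png

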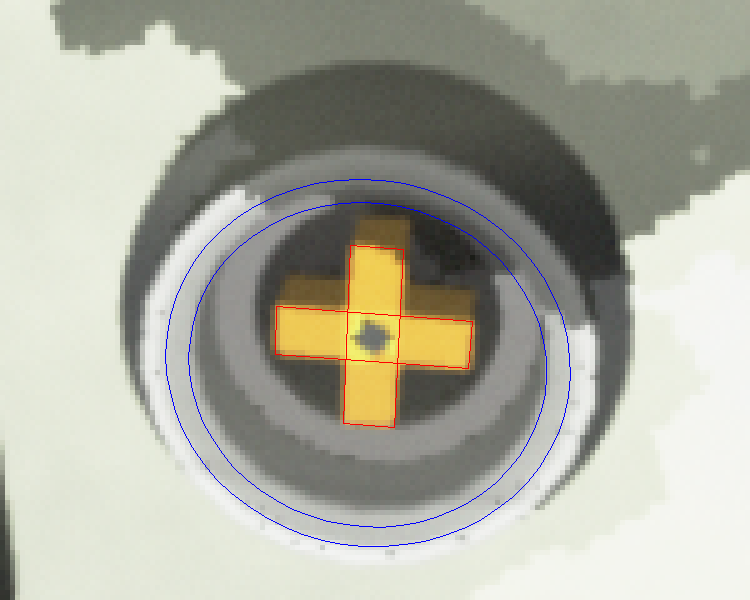

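The overlay fits: drive centre (515,131), lobes at 70° (mod 90°). Now I move over the red-ore cup.

Request:
{"api": "play_rows", "payload": {"increments": [{"tx":-0.02,"ty":-0.95,"tz":-0.05,"wx":0,"wy":0,"wz":0},{"tx":-0.05,"ty":-1.9,"tz":-0.1,"wx":0,"wy":0,"wz":0},{"tx":-0.08,"ty":-2.85,"tz":-0.2,"wx":0,"wy":0,"wz":0},{"tx":-0.12,"ty":-3.8,"tz":-0.3,"wx":0,"wy":0,"wz":0},{"tx":-0.15,"ty":-4.75,"tz":-0.35,"wx":0,"wy":0,"wz":0},{"tx":-0.18,"ty":-5.7,"tz":-0.4,"wx":0,"wy":0,"wz":0},{"tx":-0.2,"ty":-6.4,"tz":-0.4,"wx":0,"wy":0,"wz":0},{"tx":-0.2,"ty":-6.55,"tz":-0.4,"wx":0,"wy":0,"wz":0}], "jaw": 85}}

```text
clock: 2.5
position: [466.2, -227.2, 207.1]
orientation: [-3.141, -0.0, 1.308]
ft_force: [-0.3, -0.1, 0.1]
finger_gap: 85.0
```

```bash
python3 - <<'E'
from h import *
import pickle
for i in range(3): f=eyes.grab_frame("wrist"); print(f['origin'])
im=f["image"];pickle.dump(f,open("w4.pkl","wb"));save("w4",im)
s=readout.observe();print(s['clock'],s['qpos'].round(3),s['position'],s['orientation'])
print(proj(f,[466,-227,30],True))
E
```

```text
[ 395.27576601 -207.31506181  350.20531231]
[ 395.40245408 -207.14479686  350.2163631 ]
[ 395.47764819 -206.19274084  350.31849547]
2.65 [-0.45   0.003  0.042  1.611  0.    -0.189] [ 466.5316459  -225.39680076  207.36209528] [-3.14146232e+00 -3.69717020e-04  1.30983649e+00]
[312.90300366 219.55335014]
```

View pics/w4.png

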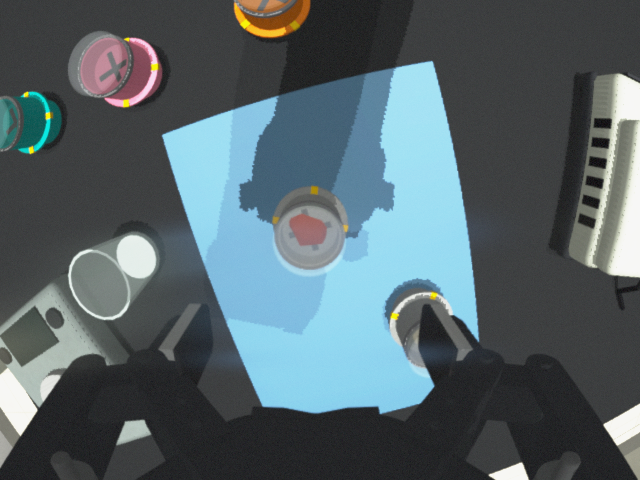

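The red stone is clear in the cup at (311,228), with yellow marks at (314,190), (275,220) and (346,228). I'll fit a model overlay to it.

```bash
cat > ov.py <<'E'
from h import *
import pickle,sys
def ov(f,cx,cy,deg,name,z0=3,x0=250,y0=165,w=130,h=120,K=5):
    im=f['image'];c=cv2.resize(im[y0:y0+h,x0:x0+w],None,fx=K,fy=K,interpolation=3)
    T=lambda p:((proj(f,p,True)-[x0,y0]+.5)*K-.5)
    t=np.linspace(0,2*np.pi,80)
    for r,z,col in [(33,z0+30,(255,0,255)),(27,z0+88,(0,0,255)),(33,z0+25.5,(0,120,0))]:
        cv2.polylines(c,[np.array([T([cx+r*np.cos(k),cy+r*np.sin(k),z]) for k in t]).round().astype(np.int32)],True,col,1)
    for i in range(4):
        a=np.radians(deg+90*i)
        cv2.circle(c,tuple(int(v) for v in T([cx+30*np.cos(a),cy+30*np.sin(a),z0+30])),6,(255,0,0),1)
    save(name,c)
E
python3 - <<'E'
from ov import *
f=pickle.load(open("w4.pkl","rb"))
for p in [(314,190),(275,220),(346,228)]: print(atz(f,*p,33,True).round(1))
a=[atz(f,*p,33,True) for p in [(314,190),(275,220),(346,228)]]
m=(a[1]+a[2])/2; d=a[2]-a[1]; print(m,np.linalg.norm(d),np.degrees(np.arctan2(d[1],d[0])), np.degrees(np.arctan2(*(a[0]-m)[1::-1])))
ov(f,m[0],m[1],np.degrees(np.arctan2(d[1],d[0])),"w4c")
E
```

```text
[ 440.3 -219.1   33. ]
[ 457.  -259.1   33. ]
[ 480.3 -200.6   33. ]
[ 468.62802165 -229.82588233   33.        ] 62.943191243201746 68.30763680585592 159.1880074587082
```

View pics/w4c.png

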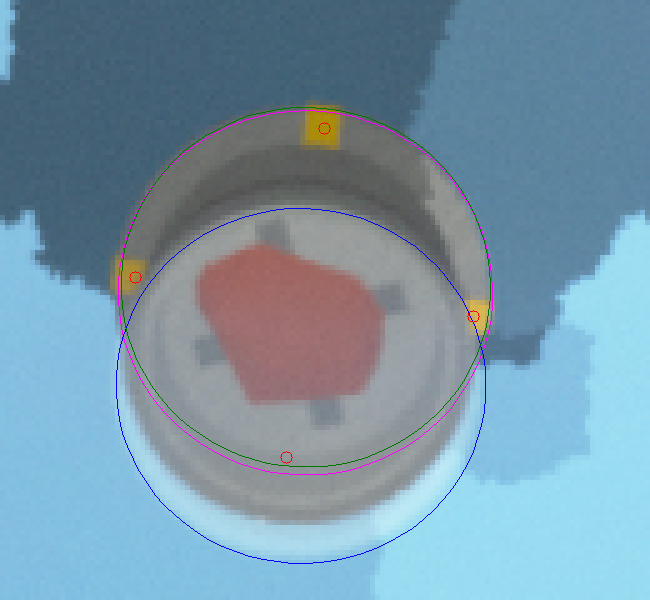

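The fit is good: red cup axis at about (468,-230), marks at 68.5°, so about 2° from the drive. Descending.

Request:
{"api": "play_rows", "payload": {"increments": [{"tx":0.03,"ty":-0.06,"tz":-0.5,"wx":0,"wy":0,"wz":0},{"tx":0.03,"ty":-0.06,"tz":-1.0,"wx":0,"wy":0,"wz":0},{"tx":0.03,"ty":-0.06,"tz":-1.5,"wx":0,"wy":0,"wz":0},{"tx":0.03,"ty":-0.06,"tz":-2.0,"wx":0,"wy":0,"wz":0},{"tx":0.03,"ty":-0.06,"tz":-2.4,"wx":0,"wy":0,"wz":0},{"tx":0.03,"ty":-0.06,"tz":-2.6,"wx":0,"wy":0,"wz":0},{"tx":0.03,"ty":-0.06,"tz":-2.68,"wx":0,"wy":0,"wz":0},{"tx":0.03,"ty":-0.06,"tz":-2.68,"wx":0,"wy":0,"wz":0}]}}

```text
clock: 3.65
position: [468.5, -229.9, 47.1]
orientation: [3.141, 0.0, 1.31]
ft_force: [0.5, -0.3, -0.3]
finger_gap: 85.0
```

```bash
python3 - <<'E'
from ov import *
f=eyes.grab_frame("wrist");save("w5",f["image"])
s=readout.observe();print(s['clock'],s['position'],s['orientation'],s['ft_force'])
E
```

```text
3.7 [ 468.63589894 -230.09513168   47.34106314] [3.14045862e+00 1.91772821e-04 1.30931372e+00] [ 0.10676444 -0.77416618  0.37947751]
```

View pics/w5.png

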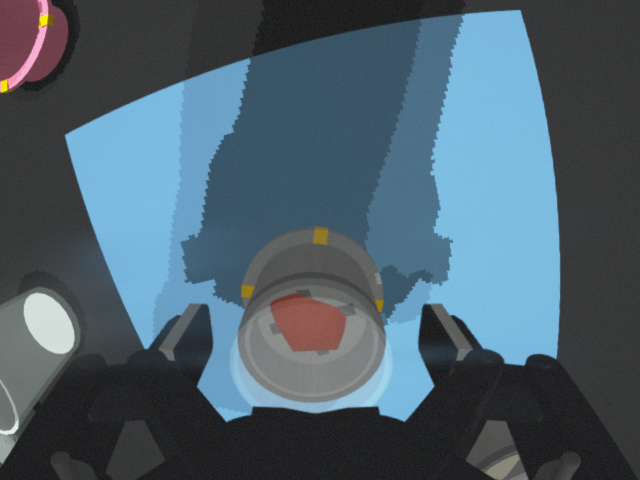

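The cup is centred between the fingers: pads at about 210 and 420, cup spanning 235 to 390. Closing.

Request:
{"api": "play_rows", "payload": {"increments": [{"tx":0,"ty":0,"tz":0,"wx":0,"wy":0,"wz":0},{"tx":0,"ty":0,"tz":0,"wx":0,"wy":0,"wz":0},{"tx":0,"ty":0,"tz":0,"wx":0,"wy":0,"wz":0},{"tx":0,"ty":0,"tz":0,"wx":0,"wy":0,"wz":0},{"tx":0,"ty":0,"tz":0,"wx":0,"wy":0,"wz":0},{"tx":0,"ty":0,"tz":0,"wx":0,"wy":0,"wz":0},{"tx":0,"ty":0,"tz":0,"wx":0,"wy":0,"wz":0},{"tx":0,"ty":0,"tz":0,"wx":0,"wy":0,"wz":0}], "jaw": 45, "squeeze": 90}}

```text
clock: 4.7
position: [468.5, -230.4, 47.4]
orientation: [3.14, 0.0, 1.309]
ft_force: [-1.0, 0.6, 5.9]
finger_gap: 52.5
```

```bash
python3 - <<'E'
from ov import *
s=readout.observe();print(s['clock'],s['position'],s['orientation'],s['ft_force'],s['finger_gap'])
E
```

```text
4.7 [ 468.53005951 -230.37386192   47.42436762] [3.14026937e+00 9.78860762e-05 1.30881221e+00] [-1.03843816  0.58551698  5.93090209] 52.535006977003576
```

Request:
{"api": "play_rows", "payload": {"increments": [{"tx":0,"ty":0,"tz":0.2,"wx":0,"wy":0,"wz":0},{"tx":0,"ty":0,"tz":0.6,"wx":0,"wy":0,"wz":0},{"tx":0,"ty":0,"tz":1.1,"wx":0,"wy":0,"wz":0},{"tx":0,"ty":0,"tz":1.6,"wx":0,"wy":0,"wz":0},{"tx":0,"ty":0,"tz":2.1,"wx":0,"wy":0,"wz":0},{"tx":0,"ty":0,"tz":2.5,"wx":0,"wy":0,"wz":0},{"tx":0,"ty":0,"tz":2.7,"wx":0,"wy":0,"wz":0},{"tx":0,"ty":0,"tz":2.7,"wx":0,"wy":0,"wz":0}]}}

```text
clock: 5.7
position: [468.4, -230.3, 209.0]
orientation: [3.141, 0.0, 1.309]
ft_force: [0.4, -0.1, -2.7]
finger_gap: 52.3
```

```bash
python3 - <<'E'
from ov import *
f=eyes.grab_frame("wrist");f=eyes.grab_frame("wrist");save("w6",f["image"]);pickle.dump(f,open("w6.pkl","wb"))
s=readout.observe();print(s['clock'],s['position'],s['orientation'],s['ft_force'],s['finger_gap'])
E
```

```text
5.8 [ 467.91694733 -230.03384529  207.56323914] [-3.14038248e+00 -2.31917654e-04  1.30895322e+00] [ 0.26075842  0.40624958 -1.84186101] 52.098686982916895
```

View pics/w6.png

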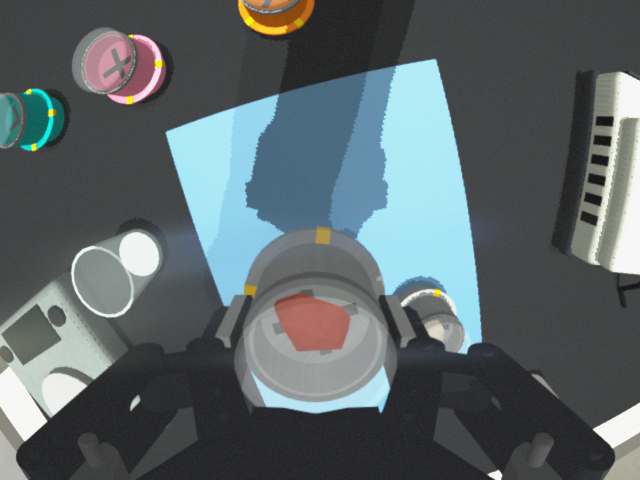

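The cup is off the mat and held, with the marks at (323,235) and (250,290). Next I check its axis and angle in the hand.

```bash
python3 - <<'E'
from ov import *
f=pickle.load(open("w6.pkl","rb"))
ov(f,468,-230,68.5,"w6c",z0=163.2,x0=225,y0=215,w=180,h=190,K=3)
im=f['image'];
save("w6d",cv2.resize(im[220:310,235:395],None,fx=5,fy=5,interpolation=3))
E
```

```text
(no output)
```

View pics/w6c.png

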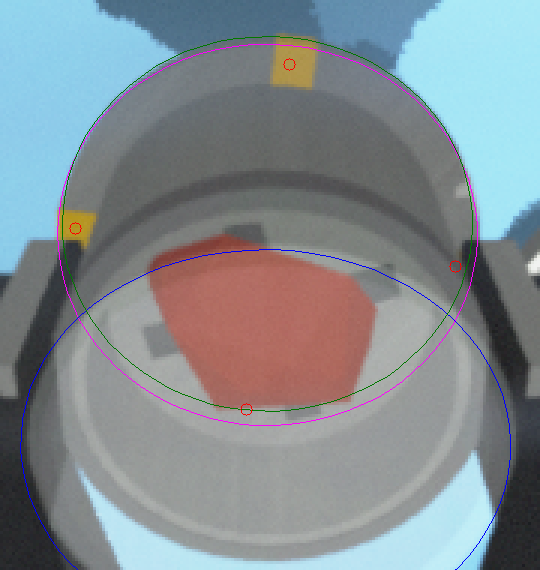

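View pics/w6d.png

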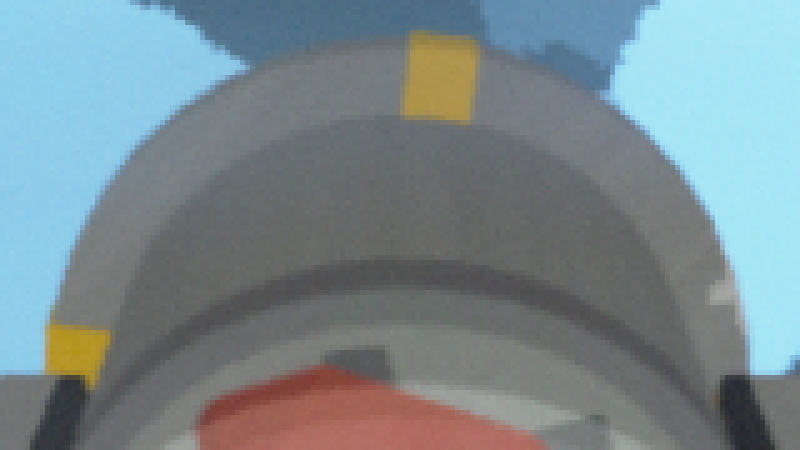

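```bash
python3 - <<'E'
from ov import *
f=pickle.load(open("w6.pkl","rb"))
q=lambda x,y:(235+(x+.5)/5-.5,220+(y+.5)/5-.5)
W=lambda x,y:atz(f,*q(x,y),193.2,True)[:2]
A,B,C,D=W(411,32),W(479,39),W(402,118),W(470,122)
for v in [(A+B-C-D),B-A,D-C,A-C,B-D]: print(np.degrees(np.arctan2(v[1],v[0])).round(1),np.linalg.norm(v))
# flange outer circle fit
pts=[(60,300),(100,190),(160,120),(230,75),(300,50),(370,38),(520,50),(600,95),(660,160),(705,225),(735,290),(747,350)]
X=np.array([W(*p) for p in pts]);M=np.c_[2*X,np.ones(len(X))];s=np.linalg.lstsq(M,(X**2).sum(1),rcond=None)[0]
print(s[:2],np.sqrt(s[2]+s[0]**2+s[1]**2))
c=s[:2];m=(A+B+C+D)/4;v=m-c;print(v,np.linalg.norm(v),np.degrees(np.arctan2(v[1],v[0])))
l=W(74,350)-c;print(np.degrees(np.arctan2(l[1],l[0])),np.linalg.norm(l))
# same method on drive done at 70.5; and w4 marks
f4=pickle.load(open("w4.pkl","rb"))
E
```

```text
159.4 15.519506584858595
68.9 5.9945704665710755
71.4 6.046698881359439
159.2 7.891491642706349
159.6 7.628090706449305
[ 466.31132817 -229.37501081] 32.26119777860882
[-26.48334767  11.13267019] 28.72810556327377 157.19982364731527
-109.1034878760824 30.29807485877392
```

The cup's slots lie at about 69° and the drive's at about 70.3°. Moving over the mill with a +1° turn.

Request:
{"api": "play_rows", "payload": {"increments": [{"tx":0.06,"ty":0.5,"tz":0,"wx":0,"wy":0,"wz":0},{"tx":0.18,"ty":1.4,"tz":0,"wx":0,"wy":0,"wz":0},{"tx":0.31,"ty":2.35,"tz":0,"wx":0,"wy":0,"wz":0},{"tx":0.43,"ty":3.3,"tz":0,"wx":0,"wy":0,"wz":0.05},{"tx":0.56,"ty":4.25,"tz":0,"wx":0,"wy":0,"wz":0.1},{"tx":0.68,"ty":5.2,"tz":0,"wx":0,"wy":0,"wz":0.1},{"tx":0.77,"ty":5.85,"tz":0,"wx":0,"wy":0,"wz":0.1},{"tx":0.79,"ty":6.01,"tz":0,"wx":0,"wy":0,"wz":0.1}]}}

```text
clock: 6.8
position: [515.1, 132.5, 207.0]
orientation: [-3.14, 0.001, 1.329]
ft_force: [-0.2, -0.3, -2.0]
finger_gap: 51.9
```

```bash
python3 - <<'E'
from ov import *
for i in range(3): f=eyes.grab_frame("wrist")
save("w7",f["image"]);pickle.dump(f,open("w7.pkl","wb"))
s=readout.observe();print(s['clock'],s['position'],s['orientation'],s['ft_force'],s['finger_gap'])
f=eyes.grab_frame("side");save("s7",cv2.resize(f["image"][120:270,230:430],None,fx=4,fy=4,interpolation=3))
E
```

```text
6.95 [515.22005768 130.1158265  207.73151932] [-3.14046829e+00  9.38230078e-04  1.32688810e+00] [-1.19361244  0.24877677 -2.12643478] 52.11031819052968
```

View pics/w7.png

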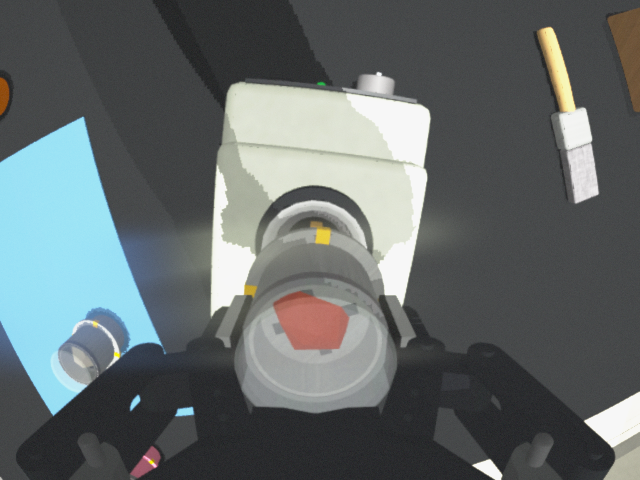

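View pics/s7.png

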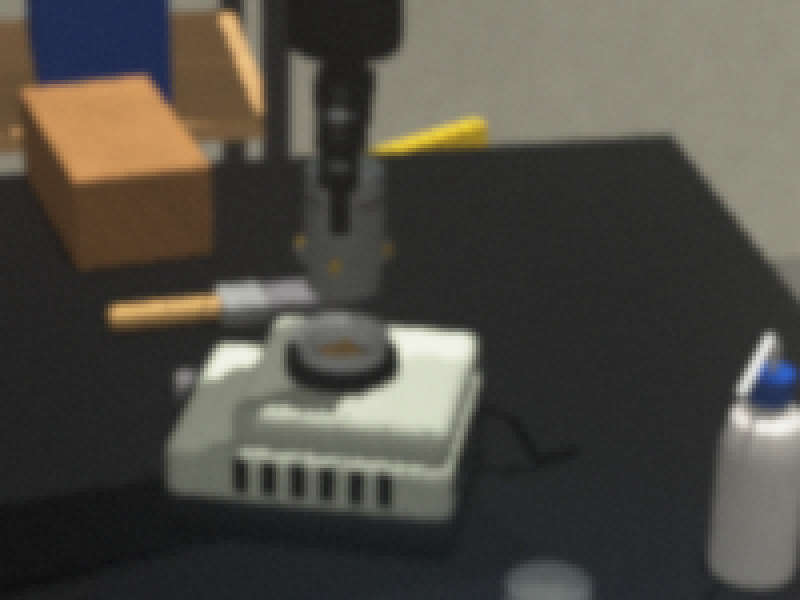

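The cup hangs upright above the collar, centred in both views. I lower it to about 8 mm inside the mouth.

Request:
{"api": "play_rows", "payload": {"increments": [{"tx":0,"ty":0,"tz":-0.2,"wx":0,"wy":0,"wz":0},{"tx":0,"ty":0,"tz":-0.4,"wx":0,"wy":0,"wz":0},{"tx":0,"ty":0,"tz":-0.5,"wx":0,"wy":0,"wz":0},{"tx":0,"ty":0,"tz":-0.58,"wx":0,"wy":0,"wz":0},{"tx":0,"ty":0,"tz":-0.65,"wx":0,"wy":0,"wz":0},{"tx":0,"ty":0,"tz":-0.7,"wx":0,"wy":0,"wz":0},{"tx":0,"ty":0,"tz":-0.74,"wx":0,"wy":0,"wz":0},{"tx":0,"ty":0,"tz":-0.76,"wx":0,"wy":0,"wz":0}]}}

```text
clock: 8.0
position: [515.6, 130.5, 162.9]
orientation: [3.141, -0.0, 1.327]
ft_force: [-0.7, -0.6, -2.2]
finger_gap: 52.6
```

```bash
python3 - <<'E'
from ov import *
f=eyes.grab_frame("wrist");f=eyes.grab_frame("wrist");save("w8",f["image"])
s=readout.observe();print(s['clock'],s['position'],s['orientation'],s['ft_force'],s['wrist_torque'],s['finger_gap'])
E
```

```text
8.1 [515.52860789 130.46189677 162.82090428] [-3.14152161e+00  7.35379044e-05  1.32647735e+00] [ 0.49782737  0.36703341 -1.65893517] [-0.09133019 -0.00157523 -0.005442  ] 52.26320301268906
```

View pics/w8.png

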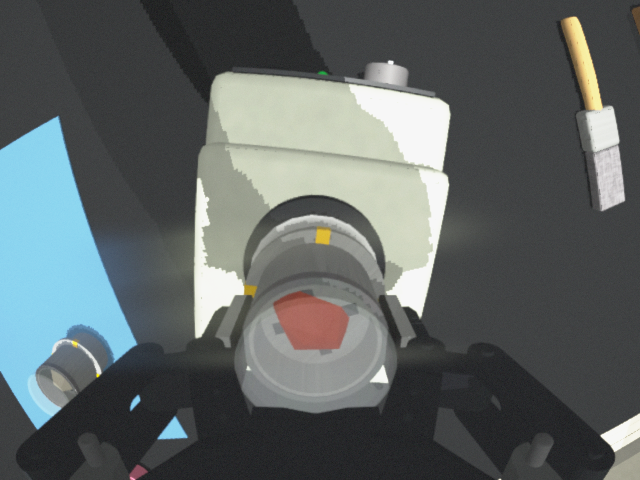

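No contact force yet. The skirt is in the mouth with its bottom at about z=118. A reading below 112 without load will show that it has meshed.

Request:
{"api": "play_rows", "payload": {"increments": [{"tx":0,"ty":0,"tz":-0.02,"wx":0,"wy":0,"wz":0},{"tx":0,"ty":0,"tz":-0.04,"wx":0,"wy":0,"wz":0},{"tx":0,"ty":0,"tz":-0.06,"wx":0,"wy":0,"wz":0},{"tx":0,"ty":0,"tz":-0.08,"wx":0,"wy":0,"wz":0},{"tx":0,"ty":0,"tz":-0.1,"wx":0,"wy":0,"wz":0},{"tx":0,"ty":0,"tz":-0.12,"wx":0,"wy":0,"wz":0},{"tx":0,"ty":0,"tz":-0.14,"wx":0,"wy":0,"wz":0},{"tx":0,"ty":0,"tz":-0.16,"wx":0,"wy":0,"wz":0}]}}

```text
clock: 9.1
position: [515.5, 130.5, 153.2]
orientation: [3.142, 0.0, 1.326]
ft_force: [-0.4, -0.6, -2.5]
finger_gap: 51.8
```

```bash
python3 - <<'E'
from ov import *
s=readout.observe();print(s['clock'],s['position'],s['orientation'],s['ft_force'],s['wrist_torque'],s['finger_gap'])
E
```

```text
9.1 [515.54308577 130.45878467 153.20739856] [3.14157148e+00 3.19914673e-06 1.32649432e+00] [-0.41442173 -0.57015147 -2.46023416] [ 0.05607928 -0.04466393 -0.00018722] 51.84840541109373
```

Bottom at about 108.8 with no load, so it has meshed. Now I press onto the ring.

Request:
{"api": "play_rows", "payload": {"increments": [{"tx":0,"ty":0,"tz":-0.02,"wx":0,"wy":0,"wz":0},{"tx":0,"ty":0,"tz":-0.04,"wx":0,"wy":0,"wz":0},{"tx":0,"ty":0,"tz":-0.06,"wx":0,"wy":0,"wz":0},{"tx":0,"ty":0,"tz":-0.08,"wx":0,"wy":0,"wz":0},{"tx":0,"ty":0,"tz":-0.09,"wx":0,"wy":0,"wz":0},{"tx":0,"ty":0,"tz":-0.1,"wx":0,"wy":0,"wz":0},{"tx":0,"ty":0,"tz":-0.11,"wx":0,"wy":0,"wz":0},{"tx":0,"ty":0,"tz":-0.12,"wx":0,"wy":0,"wz":0}]}}

```text
clock: 10.1
position: [515.7, 130.4, 147.0]
orientation: [3.14, -0.001, 1.326]
ft_force: [-1.7, -2.2, 8.3]
finger_gap: 52.1
```

```bash
python3 - <<'E'
from ov import *
s=readout.observe();print(s['clock'],s['position'],s['orientation'],s['ft_force'],s['wrist_torque'],s['finger_gap'])
E
```

```text
10.1 [515.74429237 130.43725091 147.03655228] [ 3.14040288e+00 -5.27393955e-04  1.32637578e+00] [-1.7334309  -2.20558942  8.29476173] [-0.23044262  0.62989586  0.06778667] 52.074530294246834
```

Request:
{"api": "play_rows", "payload": {"increments": [{"tx":0,"ty":0,"tz":-0.01,"wx":0,"wy":0,"wz":0},{"tx":0,"ty":0,"tz":-0.02,"wx":0,"wy":0,"wz":0},{"tx":0,"ty":0,"tz":-0.03,"wx":0,"wy":0,"wz":0},{"tx":0,"ty":0,"tz":-0.04,"wx":0,"wy":0,"wz":0},{"tx":0,"ty":0,"tz":-0.05,"wx":0,"wy":0,"wz":0},{"tx":0,"ty":0,"tz":-0.06,"wx":0,"wy":0,"wz":0},{"tx":0,"ty":0,"tz":-0.07,"wx":0,"wy":0,"wz":0},{"tx":0,"ty":0,"tz":-0.07,"wx":0,"wy":0,"wz":0}]}}

```text
clock: 11.1
position: [515.9, 130.4, 144.9]
orientation: [3.139, -0.001, 1.326]
ft_force: [-7.4, -3.0, 22.1]
finger_gap: 52.5
```

```bash
python3 - <<'E'
from ov import *
f=eyes.grab_frame("wrist");save("w9",f["image"])
f=eyes.grab_frame("side");save("s9",cv2.resize(f["image"][120:270,230:430],None,fx=4,fy=4,interpolation=3))
for i in range(2):
  s=readout.observe();print(s['clock'],s['position'],s['orientation'],s['ft_force'],s['wrist_torque'],s['finger_gap'])
E
```

```text
11.2 [515.89021222 130.37523488 144.88716165] [ 3.13850356e+00 -1.36189600e-03  1.32634777e+00] [-7.08071632 -3.36994112 20.68868315] [-0.46873654  1.53275733  0.04254342] 52.23566559362679
11.2 [515.89021222 130.37523488 144.88716165] [ 3.13850356e+00 -1.36189600e-03  1.32634777e+00] [-7.08071632 -3.36994112 20.68868315] [-0.46873654  1.53275733  0.04254342] 52.23566559362679
```

View pics/w9.png

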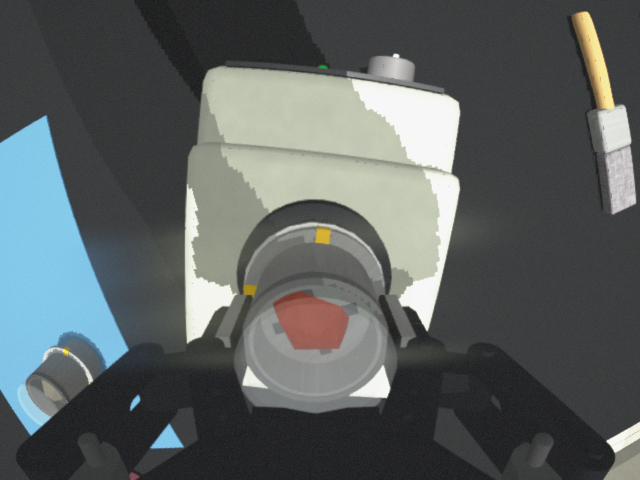

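View pics/s9.png

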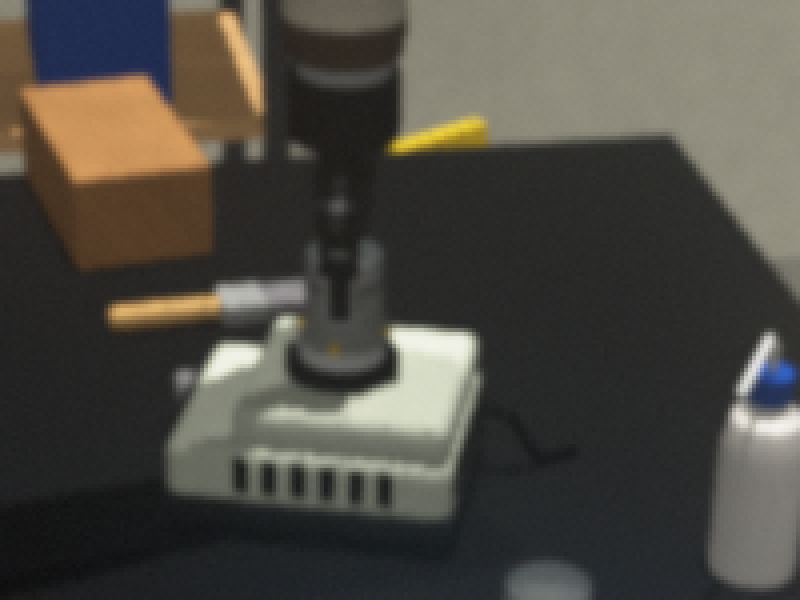

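The flange now sits on the collar at z≈144.9, which is the expected home height, with about 23 N of push. A side load of -7 N says the tool stands about 1 mm too far in +x. I'll relieve that and add a little push.

Request:
{"api": "play_rows", "payload": {"increments": [{"tx":-0.005,"ty":0,"tz":0,"wx":0,"wy":0,"wz":0},{"tx":-0.01,"ty":0,"tz":0,"wx":0,"wy":0,"wz":0},{"tx":-0.015,"ty":-0.005,"tz":-0.005,"wx":0,"wy":0,"wz":0},{"tx":-0.02,"ty":-0.005,"tz":-0.01,"wx":0,"wy":0,"wz":0},{"tx":-0.02,"ty":-0.005,"tz":-0.015,"wx":0,"wy":0,"wz":0},{"tx":-0.02,"ty":-0.005,"tz":-0.02,"wx":0,"wy":0,"wz":0},{"tx":-0.02,"ty":-0.005,"tz":-0.02,"wx":0,"wy":0,"wz":0},{"tx":-0.02,"ty":-0.005,"tz":-0.02,"wx":0,"wy":0,"wz":0}]}}

```text
clock: 12.2
position: [515.8, 130.4, 144.8]
orientation: [3.136, -0.003, 1.326]
ft_force: [-4.9, -2.4, 25.6]
finger_gap: 52.3
```

```bash
python3 - <<'E'
from ov import *
f=eyes.grab_frame("wrist");save("w10",cv2.resize(f["image"][190:320,220:400],None,fx=4,fy=4,interpolation=3))
s=readout.observe();print(s['clock'],s['position'],s['orientation'],s['ft_force'],s['wrist_torque'],s['finger_gap'])
E
```

```text
12.25 [515.79359688 130.35627102 144.77390823] [ 3.13572315e+00 -2.93663606e-03  1.32621803e+00] [-3.62325966 -3.4687674  24.83475673] [-0.3686699   0.92683921 -0.05113732] 52.40854175063216
```

View pics/w10.png

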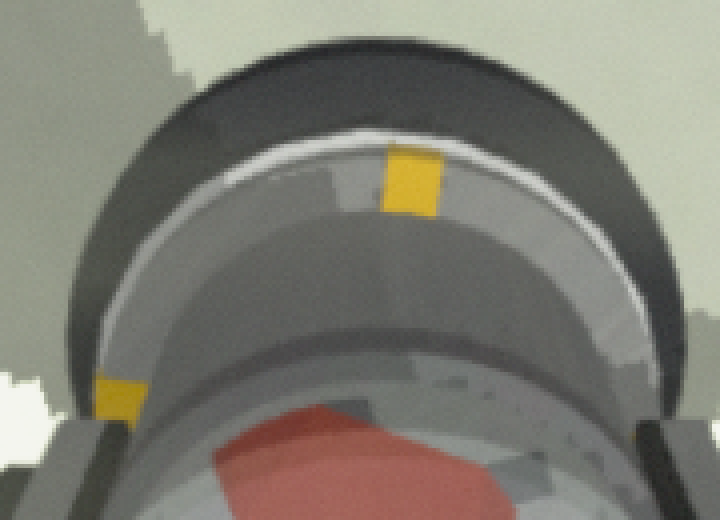

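Another 1.2 mm of commanded push moved the tool only 0.1 mm while the force rose to about 27 N against the 14 N spring, so the shoulder is on the collar. Handing in.

```bash
python3 - <<'E'
from station import readout,bot
print(bot.hand_in())
E
```

```text
the job is handed in; nothing more can be done
None
```

I set the red-ore cup into the mill's collar, meshed it on the drive and pressed it home. I handed the job in at 12.25 s with the gripper still holding it down. I have no verdict, and I did not read the ring travel or the cup's pose directly.

**Cup and alignment:** It was the bare steel cup at about (468,-230), with the red stone seen through the lid. I gripped it with 90 N, turned it 1° and moved it over the drive axis at about (515,131). After that turn the cup's slots stood at about 70°, matching the lobes.

**Meshed:** The cup's bottom passed the height at which it would rest unmeshed (112.5 mm) and reached about 108.8 mm with no contact force.

**Pressed home:** The tool stopped at z ≈ 144.8 mm, where 144.9 was expected. The push is about 25–27 N against the roughly 14 N spring, so the ring should be about 5.3 mm down. Another 1.2 mm of commanded travel moved it only 0.1 mm. The last wrist picture shows the shoulder at the collar.

**Failures and disagreements:**
- The first move call was refused because its rows lacked some keys; nothing moved.
- A side load of about 4–5 N remained at the end, after I eased it from about 8 N; the tool's tilt was about 0.4°.
- My readings of the cup's angle in the hand spread over 67–71°.

**Other things:** I touched none of them. The chalk cup, brush and wash bottle looked undisturbed in the final views, but I did not measure them or check the beaker again.

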